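Run the spacer row home and bolt it

ROBOT

A 7-joint arm with a two-finger parallel gripper is mounted at the origin on the work surface. World frame = base frame: x ahead of the robot, y to its left, z up, the work surface at z = 0. Lengths are in m, angles in rad, forces in N, time in s.
With the tool pointing down it reaches from about 0.4 to 0.85 m from the base axis. Payload 4.5 kg.
Tool frame: the origin (TCP) lies midway between the tips of the shut fingers; the grasp point (between the pads) lies 19 mm behind it; x points along the fingers, y is the direction in which the jaws open and shut, and the axes are right-handed (so a half turn about x gives the same grasp; the last joint's range is limited). The gripper opens to 88 mm and grips with 3 to 60 N. Pads are 18 mm wide; open, the fingers measure 123 mm over their backs; the gripper's body (75 mm by 187 mm) begins 45 mm behind the grasp point.
Start: joints at [-1.198, 0.689, -0.195, 1.565, 0.157, 0.902, -0.215], TCP at [0.208, 0.59, 0.239] pointing down, gripper open.
Joint ranges: [-3.01, 3.01], [-0.46, 2.08], [-1.47, 1.51], [0.13, 2.56], [-1, 4.14], [0.04, 2.09], [-2.66, 2.66]. Speed limits (rad/s): [2.57, 2.57, 3.14, 3.14, 3.14, 3.14, 3.14].

INTERFACE

Orientations are given as a unit quaternion [x, y, z, w].
In Python, from plant import r gives the robot as it stands.
- The arm moves only by the tool arm_command, never from a script. Its argument "plan" is a list of rows, each a list of 5 numbers: the finger opening in m, from 0 to 0.0881, then the shift along the tool's x, y, z in m, then the turn about the tool's x in rad. In form: [[grip, dx, dy, dz, roll], ...]. A call has 1 to 12 rows; each row shifts and turns the commanded pose from where the row before left it, along the tool's axes as they then stand; what a row does not reach is not made up. A row lasts 1/8 s, in which the tool goes at most 62.5 mm and 10.7 degrees, less where a joint would pass 70% of its speed; a pose out of reach is approached as far as the arm can. A call is refused whole if a number of a shift passes 0.0625 or a number of a turn 0.188, either way. A call with a gripper value outside its range is refused whole. The fingers move at their own pace and stop on an object; "force" is the grip in N (left out, the last holds). Time passes only in rows, so rows that do not move let the fingers close. It gives the time, the measured TCP pose, the force and the opening at its end, in the units of the state.
- r.get_state(): the state, without advancing time (a new reading comes with each control period).
- r.snapshot(name): name is "side" or "top" or "wrist"; returns (picture, depth): 480x640x3 uint8, red, green, blue; 480x640 float32, m along the optical axis (not along the pixel's ray), 0 where there is no reading.
- r.calibration(name): a dict with "fx", "fy", "cx", "cy" (pixels), "k1" (the pictures are not rectified: a ray, as slopes to the right and down, at radius r is drawn at 1 + k1 r^2 times it, then the intrinsics apply), "eye" and "orientation" of the camera in the world; the wrist camera has in their place "mount" (4x4, takes a point from camera to tool coordinates, whose origin is the TCP and whose axes are the tool frame's). Camera axes: x right, y down, z forward; pixel columns grow to the right and rows downward; lengths in m; the calibration is good to about 2 mm. A picture is of the moment at which its call begins: read the wrist's pose just before it. calibration takes no time and is no camera call.
- r.finish_job(): hands the job in, once; it reports no verdict.
The state is a dict: "clock": time; "q": joint angles; "qd": joint speeds; "joint_torque": joint torques, N m; "tool_pos": TCP position; "eef_rot": TCP orientation; "contact_force": force on the tool from outside, world axes, zero at the start; "moment": the same for the moment, N m; "opening": opening from 0.0 (shut) to 1.0 (fully open).
Only numpy, scipy, OpenCV 4.12 (cv2) and the standard library are available. Lean on these libraries where they do the work, as an engineer would, in place of code of your own. Each camera call takes 0.05 s, during which the arm holds its last target.

TASK

Push the row of four spacer blocks along its rail as one train, pressing only on the orange block at its tail, until the row is tight against the green end stop. Then push the red-topped keeper bolt all the way in behind the orange block. Only push: do not lift the blocks, and leave the other things on the table where they are.

Things in the scene. Friction and masses are not known exactly. Their poses are not given: they have to be found in the camera images.
- rail: steel channel fixed to the table, 60 mm wide, 390 mm long along its y axis. Origin: on the table surface, centre of the rail; z up. Channel floor 10 mm above the table, 42 mm between its side walls, whose tops are 22 mm above the table. Its -x side looks to the robot, give or take 0.35 rad. The green end stop stands across it near the +y end, top 58 mm above the table; the -y end is open
- stop_face (a point): centre of the green stop's face that the row must reach, at y = 170 mm of the rail frame, 30 mm above the table; axes as the rail's
- tail_block: orange block at the tail of the row (end away from the stop), 40 x 40 mm, top 48 mm above the table; origin: centre of its underside; about 0.12 kg. The four blocks touch, at 40 mm pitch; the row (0.6 kg) moves at 2 to 6 N. Its free face, 20 mm from its origin, looks to the rail's -y. It starts 45 to 110 mm short of home; home, its origin is at y = 30 mm of the rail frame
- spacer_a: aluminium spacer block, 40 x 40 mm, 38 mm high, with a bore in its top; origin: centre of its underside. Three spacers (bright aluminium, dark steel, blue) stand in the row ahead of the orange block, in any order
- spacer_b: dark steel spacer block, 40 x 40 mm, 38 mm high, with a bore in its top; origin: centre of its underside. Three spacers (bright aluminium, dark steel, blue) stand in the row ahead of the orange block, in any order
- spacer_c: blue spacer block, 40 x 40 mm, 38 mm high, with a bore in its top; origin: centre of its underside. Three spacers (bright aluminium, dark steel, blue) stand in the row ahead of the orange block, in any order
- bolt (a joint): travel of the steel keeper bolt, m: 0 drawn back (starts 0 to 0.004), 0.040 fully in, at a hard stop; grows as it is pushed along the rail's +x. About 3 N moves it; it stays where left. The 12 mm wide bar crosses the channel at the rail's y = 0, blocked by the row until that is home, then 4 mm behind the orange block. Grey guide: x -55 to -31, y within 14, top 43 mm
- bolt_post (a point): on the axis of the bolt's upright post, 55 mm above the table, at the rail's y = 0; x = -100 mm with the bolt drawn back, -60 mm fully in. The post is 14 mm thick from 37 to 66 mm above the table, with a red cap 20 mm thick from 66 to 80 mm. The bolt bar ends 7 mm behind its axis, top 37 mm above the table. Axes as the rail's
- tape_roll: bystander: green roll of tape lying flat, 90 mm across, 25 mm high; origin: centre of its underside
- marker: bystander: white paint marker standing, 20 mm thick, 68 mm high, about 95 mm beyond the rail's centre line; origin: centre of its underside
- spare_spacer: bystander: a spare dark steel spacer, 40 x 40 x 38 mm, standing on the table beside the rail, not part of the row; origin: centre of its underside
- tape_measure: bystander: grey tape measure, 62 x 38 x 60 mm, origin: centre of its underside
- hammer: bystander: hammer lying on the table; origin near its middle
- wrench: bystander: wrench lying on the table; origin near its middle
- square: bystander: dark steel welding square lying flat, 18 mm high, legs 100 and 98 mm; origin near its corner
There are look-alikes about, which are no part of the job. Several things have the shape of the tail_block; the one meant has the colours described above. Leave any brown look-alike of the spacer_b alone.

How it is judged:
On the way, in this order (a step that is already met when the one before it is completed fails the run):
1. the row is home against the end stop (within 3 mm), the bolt still out (y of tail_block in the frame of rail above 0.027 m and y of each of spacer_a, spacer_b, spacer_c in the frame of rail above 0.066 m and z of tail_block in the frame of rail between 0.006 and 0.014 m and x of tail_block in the frame of rail between -0.004 and 0.004 m and z of spacer_a in the frame of rail between 0.006 and 0.014 m and x of spacer_a in the frame of rail between -0.004 and 0.004 m and z of spacer_b in the frame of rail between 0.006 and 0.014 m and x of spacer_b in the frame of rail between -0.004 and 0.004 m and z of spacer_c in the frame of rail between 0.006 and 0.014 m and x of spacer_c in the frame of rail between -0.004 and 0.004 m and value of joint bolt below 0.012 m), for 0.2 s.
2. the keeper bolt is pushed in behind the row (y of tail_block in the frame of rail above 0.027 m and y of each of spacer_a, spacer_b, spacer_c in the frame of rail above 0.066 m and value of joint bolt above 0.036 m), for 0.2 s.
At the end, for the whole second after the job is handed in: All four blocks lie flat in the channel at rest, the row within 3 mm of tight against the end stop, and the keeper bolt is within 4 mm of fully in (all of step 2 and z of tail_block in the frame of rail between 0.006 and 0.014 m and x of tail_block in the frame of rail between -0.004 and 0.004 m and z of spacer_a in the frame of rail between 0.006 and 0.014 m and x of spacer_a in the frame of rail between -0.004 and 0.004 m and z of spacer_b in the frame of rail between 0.006 and 0.014 m and x of spacer_b in the frame of rail between -0.004 and 0.004 m and z of spacer_c in the frame of rail between 0.006 and 0.014 m and x of spacer_c in the frame of rail between -0.004 and 0.004 m and linear speed of each of tail_block, spacer_a, spacer_b, spacer_c below 0.01 m/s); the robot touches nothing.
It fails at once if a block of the row is lifted or tipped (8 mm or 0.3 rad) (z of any of tail_block, spacer_a, spacer_b, spacer_c in the frame of rail above 0.018 m or angle between any of tail_block, spacer_a, spacer_b, spacer_c's own z axis and vertical above 0.3 rad).
It fails at once if the robot presses on a spacer other than the orange block (over 2 N) (contact force between any of the fingers, the arm and spacer_a above 2 N or contact force between any of the fingers, the arm and spacer_b above 2 N or contact force between any of the fingers, the arm and spacer_c above 2 N).
It fails at once if a bystander is moved by more than 15 mm (distance of any of tape_roll, marker, spare_spacer, tape_measure, hammer, wrench, square from where it was at the start of the episode above 0.015 m).
It also fails if it takes over 43 s, if anything falls off the work surface, if the arm or the gripper's body presses on something with over 40 N, if the wrist force passes 120 N, or if a joint passes its speed limit or range.

## Working session

There is one attempt and no reset: what is moved stays moved. The work goes in short steps, Python scripts to look and compute and a tool call to move; the robot and the scene stay as the last step left them, time stands still between calls to the robot, and variables do not carry over. Pictures are saved under pics/ and viewed, and the job is handed in when it is done.

Besides the shell and the picture viewer there is one more tool, called after ">>>" as a command line: name --pt "numbers of a row" for each row, then --argument value for the rest. arm_command: Moves the arm, as the interface text tells. Its arguments: {"type":"object","properties":{"plan":{"type":"array","items":{"type":"array","items":{"type":"number"}}},"force":{"type":"number"}},"required":["plan"]}

```bash
ls; mkdir -p pics
python3 - <<'E'
from plant import r
import cv2,numpy as np
s=r.get_state();print(s)
for n in ["top","side"]:
    im,d=r.snapshot(n);np.savez(f"pics/{n}0.npz",im=im,d=d)
    cv2.imwrite(f"pics/{n}0.png",im[:,:,::-1]);print(n,r.calibration(n))
print(r.calibration("wrist"))
E
```

```text
pics
{'clock': 0.0, 'q': array([-1.19820622,  0.6899559 , -0.19449122,  1.56634853,  0.15731066,
        0.90249325, -0.21510764]), 'qd': array([-0.00115509, -0.00076894,  0.00017571,  0.00083811, -0.00121339,
        0.00086397, -0.0015915 ]), 'joint_torque': array([-2.96724447e-04, -5.27573526e+01, -1.26654200e+00, -1.53425539e+01,
       -5.25354152e-02,  6.86949308e-03,  1.72682949e-04]), 'tool_pos': array([0.20756792, 0.58885624, 0.23792578]), 'eef_rot': array([ 0.11854605,  0.69704262, -0.11982433,  0.69693654]), 'contact_force': array([0.00921505, 0.35461531, 0.84687333]), 'moment': array([-0.06529894, -0.0611521 , -0.05608273]), 'opening': 1.0025885195950826}
top {'fx': 515.7090787618994, 'fy': 515.7090787618994, 'cx': 311.559864121467, 'cy': 234.90441291166096, 'k1': 0.03130197622103117, 'eye': array([ 0.33772584, -0.06515455,  1.23177128]), 'orientation': array([ 0.70914594, -0.69968816,  0.0541404 , -0.06795095])}
side {'fx': 591.340145151882, 'fy': 591.340145151882, 'cx': 314.80860007161635, 'cy': 228.24072840176436, 'k1': -0.11653160201950903, 'eye': array([-0.02419911,  0.65641381,  1.16414502]), 'orientation': array([-0.32695396,  0.87951473, -0.32621522,  0.11462362])}
{'fx': 392.08242882710766, 'fy': 392.08242882710766, 'cx': 320.1792282288112, 'cy': 244.60013898937564, 'k1': -0.015416563503536934, 'mount': array([[ 4.62552739e-04, -2.79213315e-01,  9.60228989e-01,
        -1.46651403e-01],
       [ 9.99999885e-01,  1.00113061e-05, -4.78799746e-04,
        -7.83499694e-04],
       [ 1.24074118e-04,  9.60229100e-01,  2.79213287e-01,
        -7.08605886e-02],
       [ 0.00000000e+00,  0.00000000e+00,  0.00000000e+00,
         1.00000000e+00]])}
```

View pics/top0.png

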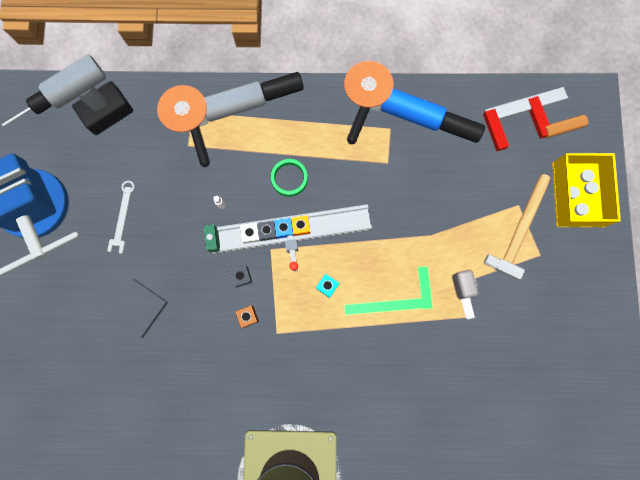

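View pics/side0.png

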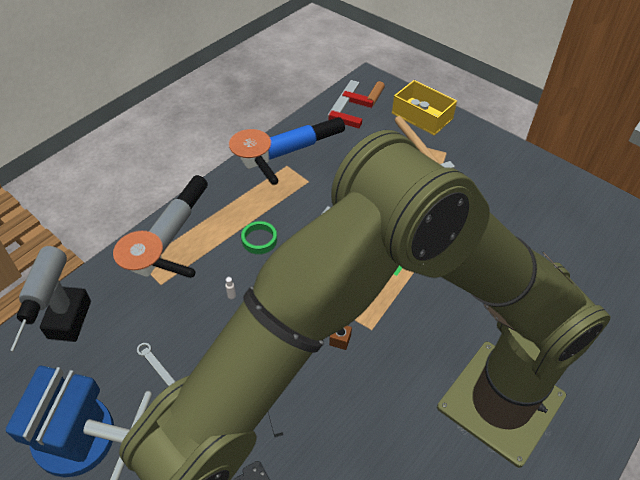

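The top view shows the whole scene with no arm in the way. The rail runs from (210,238) to (370,218), with the green stop at its left end. The orange block is at about (300,224) and the red-capped post at about (293,266). In the side view the arm hides the rail. Next I'll take a close crop.

```bash
cat > h.py <<'E'
import numpy as np,cv2
from scipy.spatial.transform import Rotation as R
from plant import r
def cam(n,st=None):
    c=r.calibration(n);K=np.array([[c['fx'],0,c['cx']],[0,c['fy'],c['cy']],[0,0,1.]]);D=np.array([c['k1'],0,0,0.])
    if n=='wrist':
        T=np.eye(4);T[:3,:3]=R.from_quat(st['eef_rot']).as_matrix();T[:3,3]=st['tool_pos'];T=T@c['mount'];Rm=T[:3,:3];e=T[:3,3]
    else: Rm=R.from_quat(c['orientation']).as_matrix();e=c['eye']
    return K,D,Rm,e
def onplane(px,z,C):
    K,D,Rm,e=C;u=cv2.undistortPoints(np.array(px,float).reshape(-1,1,2),K,D).reshape(-1,2)
    d=np.c_[u,np.ones(len(u))]@Rm.T;return e+d*((z-e[2])/d[:,2])[:,None]
def proj(P,C):
    K,D,Rm,e=C;return cv2.projectPoints((np.array(P,float).reshape(-1,3)-e)@Rm,np.zeros(3),np.zeros(3),K,D)[0].reshape(-1,2)
E
python3 - <<'E'
from h import *
im=np.load('pics/top0.npz')['im']
c=im[190:340,190:390];cv2.imwrite('pics/crop0.png',cv2.resize(c,None,fx=4,fy=4,interpolation=cv2.INTER_CUBIC)[:,:,::-1])
C=cam('top');print(proj([[0,0,0],[.208,.59,.239],[.6,0,0]],C))
print(onplane([[210,238],[370,218]],.02,C), onplane([293,266],.08,C),onplane([300,224],.048,C))
E
```

```text
[[290.15756349 479.15642082]
 [-33.97417878 392.34841062]
 [295.73223379 215.63307529]]
[[ 0.53881857  0.20275125  0.02      ]
 [ 0.59191246 -0.17906172  0.02      ]] [[ 4.67366479e-01 -4.41842142e-04  8.00000000e-02]] [[ 0.56988861 -0.01293761  0.048     ]]
```

View pics/crop0.png

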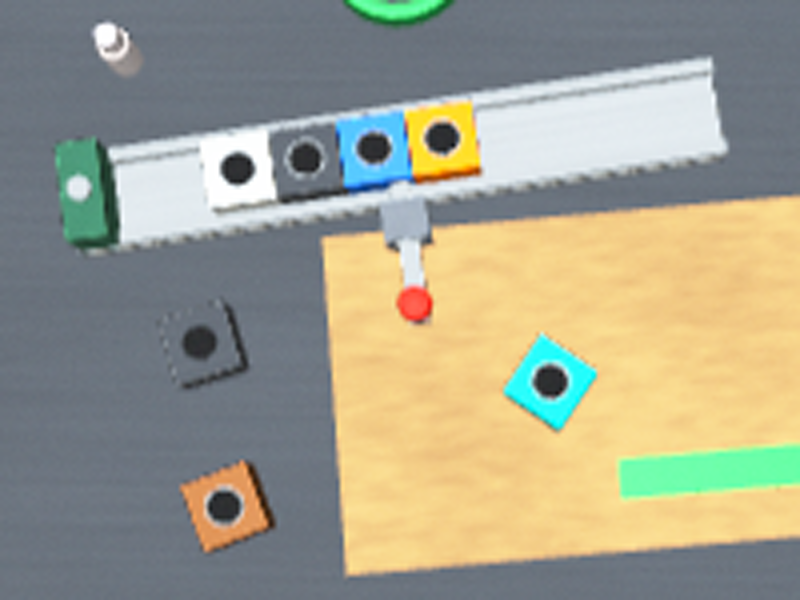

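Candidates for the tail block, with top-view pixels:
- The orange/yellow block in the row, at (300,224).
- A brown block loose on the table, at (246,316).
- A cyan block on the wood, at (327,286).
- The green square-leg strip is unrelated.

I choose (300,224). It sits in the rail, at the row's end away from the green stop, and the crop confirms it. Row order from the stop is white, dark, blue, orange. The bolt is at (293,266), post drawn back.

Run:
```python
from h import *
f=np.load('pics/top0.npz');im=f['im'];d=f['d'];C=cam('top')
hsv=cv2.cvtColor(im,cv2.COLOR_RGB2HSV)
def blob(lo,hi,box):
    m=cv2.inRange(hsv,np.array(lo),np.array(hi));k=np.zeros_like(m);x0,y0,x1,y1=box;k[y0:y1,x0:x1]=m[y0:y1,x0:x1]
    cs,_=cv2.findContours(k,cv2.RETR_EXTERNAL,cv2.CHAIN_APPROX_NONE);c=max(cs,key=cv2.contourArea)
    return cv2.minAreaRect(c),cv2.contourArea(c)
for nm,lo,hi,box,z in [('orange',(15,150,150),(28,255,255),(285,205,330,245),.048),('blue',(95,120,120),(115,255,255),(265,205,305,245),.048),('red',(0,150,150),(8,255,255),(280,250,310,280),.08),('cyan',(85,150,150),(94,255,255),(310,260,350,300),.038)]:
    rc,a=blob(lo,hi,box);print(nm,rc,a,onplane(rc[0],z,C),[onplane(p,z,C)[0,:2].round(4) for p in cv2.boxPoints(rc)])
# bores : dark circles
print('bores crop->px');
for cx,cy in [(236,168),(305,157),(373,147),(442,138)]:
    p=(190+(cx+.5)/4-.5,190+(cy+.5)/4-.5);print(p,onplane(p,.048,C))
# depth heights around
K,D,Rm,e=C
vv,uu=np.mgrid[195:285,200:385];u=cv2.undistortPoints(np.stack([uu,vv],-1).reshape(-1,1,2).astype(float),K,D).reshape(-1,2)
P=e+(np.c_[u,np.ones(len(u))]*d[195:285,200:385].reshape(-1,1))@Rm.T
for lo,hi in [(.040,.056),(.052,.066),(.07,.09),(.015,.026)]:
    s=(P[:,2]>lo)&(P[:,2]<hi);q=P[s];print(lo,hi,s.sum(),q.mean(0),q[:,:2].min(0),q[:,:2].max(0))
np.save('pics/P.npy',P)
q=P[(P[:,2]>.005)&(P[:,2]<.026)];c=q[:,:2].mean(0);w,v=np.linalg.eigh(np.cov((q[:,:2]-c).T));print(v)
rc=cv2.minAreaRect((q[:,:2]*1000).astype(np.float32));print(rc)
q=P[(P[:,2]>.043)&(P[:,2]<.053)];rc=cv2.minAreaRect((q[:,:2]*1000).astype(np.float32));print(rc)
```

```text
orange ((300.2099914550781, 224.4700164794922), (16.54629898071289, 16.404878616333008), 81.8698959350586) 241.0 [[ 0.56877389 -0.0134503   0.048     ]] [array([0.5853, 0.0087]), array([ 0.5913, -0.0293]), array([ 0.5523, -0.0355]), array([0.5464, 0.0024])]
blue ((283.1099548339844, 227.76995849609375), (17.960512161254883, 16.970563888549805), 81.8698959350586) 265.5 [[0.5604545 0.0264078 0.048    ]] [array([0.5785, 0.0496]), array([0.5847, 0.0103]), array([0.5425, 0.0034]), array([0.5363, 0.0425])]
red ((293.0, 265.5), (7.0, 8.0), 90.0) 45.5 [[ 4.68493884e-01 -4.17770694e-04  8.00000000e-02]] [array([0.4763, 0.0088]), array([ 0.4765, -0.0092]), array([ 0.4607, -0.0096]), array([0.4605, 0.0084])]
cyan ((327.1538391113281, 285.2691955566406), (16.64100456237793, 16.91835594177246), 33.690067291259766) 263.0 [[ 0.4284434  -0.07795189  0.038     ]] [array([ 0.4225, -0.0512]), array([ 0.4553, -0.0725]), array([ 0.4344, -0.1047]), array([ 0.4018, -0.0833])]
bores crop->px
(248.625, 231.625) [[0.55034865 0.10685569 0.048     ]]
(265.875, 228.875) [[0.55735661 0.06668572 0.048     ]]
(282.875, 226.375) [[0.5637684  0.02703927 0.048     ]]
(300.125, 224.125) [[ 0.56959397 -0.01323587  0.048     ]]
0.04 0.056 1629 [0.54076119 0.05032386 0.04826116] [ 0.42812412 -0.10285659] [0.63386283 0.20644077]
0.052 0.066 533 [0.54832042 0.12687097 0.05705136] [ 0.50643528 -0.03430402] [0.6298747  0.20921649]
0.07 0.09 76 [0.49183374 0.02571998 0.07969379] [ 0.46071049 -0.00959443] [0.62901063 0.18683086]
0.015 0.026 1044 [0.56279364 0.00172832 0.02157644] [ 0.42985636 -0.18111145] [0.6475197  0.20165559]
[[-0.99646606 -0.08399634]
 [-0.08399634  0.99646606]]
((540.77685546875, 8.9429931640625), (219.3700408935547, 448.8780212402344), 0.6259768009185791)
((523.941650390625, 46.03911590576172), (303.7474670410156, 202.7030029296875), 86.38630676269531)
```

Run:
```python
from h import *
s=r.get_state();M=R.from_quat(s['eef_rot']).as_matrix();print(M.round(3))
b=np.array([[0.55034865,0.10685569],[0.55735661,0.06668572],[0.5637684,0.02703927],[0.56959397,-0.01323587]])
c=b.mean(0);v=np.linalg.svd(b-c)[2][0];v*=np.sign(v[1]);a=np.arctan2(-v[0],v[1]);print('rail yaw',a)
ax=np.array([np.cos(a),np.sin(a)]);ay=np.array([-ax[1],ax[0]])
cap=np.array([.4685,-.0004]);y0=(cap)@ay;x0=c@ax
print('cap x',cap@ax-x0,'blocks y',b@ay-y0); O=ax*x0+ay*y0;print('origin',O)
for n,A in [('x',ax),('y',ay)]: print(n,'angle of tool y to rail axis',np.arctan2(M[1,1],M[0,1])-np.arctan2(A[1],A[0]))
im=np.load('pics/top0.npz')['im']
rail=[(.5,0)]
C=cam('top')
P=[(*(O+ax*x+ay*y),z) for x,y,z in [(-30,195,22),(30,195,22),(30,-195,22),(-30,-195,22),(-100,0,80),(0,170,58),(-31,0,43),(-55,0,43)] for x,y,z in [(x/1e3,y/1e3,z/1e3)]]
q=proj(P,C);v=cv2.resize(im[190:340,190:390],None,fx=4,fy=4,interpolation=cv2.INTER_CUBIC)
for p in (q-190+.5)*4-.5: cv2.circle(v,tuple(int(t) for t in p.round()),4,(255,0,255),1)
cv2.imwrite('pics/ov.png',v[:,:,::-1])
```

```text
[[-0.     0.332  0.943]
 [-0.002  0.943 -0.332]
 [-1.    -0.002  0.   ]]
rail yaw 0.1590480420422213
cap x -0.09808986263778491 blocks y [ 0.09293891  0.05216604  0.01200449 -0.02868496]
origin [0.56535182 0.01513531]
x angle of tool y to rail axis 1.073036975090999
y angle of tool y to rail axis -0.4977593517038976
```

View pics/ov.png

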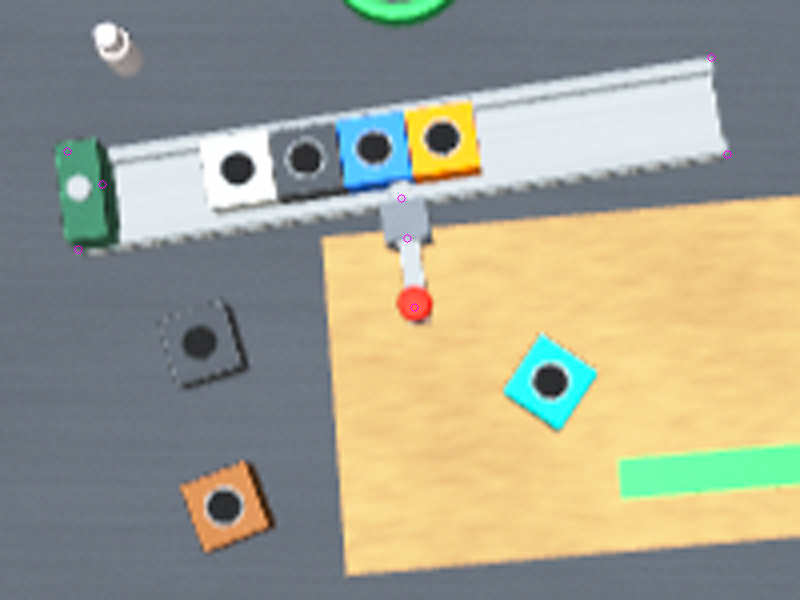

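The overlay matches the rail ends at crop pixels (712,58) and (727,154), the cap at (414,304) and the guide. The tail block is at rail y ≈ -29 mm, so it needs about 59 mm of push. I'll close the fingers, align tool y with rail y (roll -0.498), and fly over.

>>> arm_command --pt "0 0 0 0 -0.166" --pt "0 0 0 0 -0.166" --pt "0 0 0 0 -0.166" --pt "0 0 -0.045 0.03 0" --pt "0 0 -0.045 0.03 0" --pt "0 0 -0.045 0.03 0" --pt "0 0 -0.045 0.03 0" --pt "0 0 -0.045 0.03 0" --pt "0 0 -0.045 0.03 0" --pt "0 0 -0.045 0.03 0" --pt "0 0 -0.045 0.03 0" --force 30

```text
clock: 1.48
tool_pos: [0.5026, 0.2705, 0.2385]
eef_rot: [-0.056, 0.705, 0.056, 0.705]
contact_force: [1.4, 1.1, 0.6]
opening: 0.006
```

```bash
cat >> h.py <<'E'
a=0.159;ax=np.array([np.cos(a),np.sin(a)]);ay=np.array([-ax[1],ax[0]]);O=np.array([.56535,.01514])
def rs():
    s=r.get_state();M=R.from_quat(s['eef_rot']).as_matrix();d=s['tool_pos'][:2]-O;f=s['contact_force']
    print('t',round(s['clock'],2),'rail xyz mm',(np.r_[d@ax,d@ay,s['tool_pos'][2]]*1e3).round(1),'yaw err',round(np.arctan2(M[1,1],M[0,1])-np.arctan2(ay[1],ay[0]),4),'tilt',M[2].round(4),'F rail',np.round([f[:2]@ax,f[:2]@ay,f[2]],1),'op',round(s['opening'],3),'q',s['q'].round(2));return s
E
python3 -c "
from h import *
rs()"
```

```text
t 1.48 rail xyz mm [-21.5 262.1 238.5] yaw err 0.0003 tilt [-1.e+00 -1.e-04 -5.e-04] F rail [1.6 0.8 0.6] op 0.006 q [-0.34  0.63 -0.39  1.73  0.31  0.84  0.86]
```

>>> arm_command --pt "0 0 -0.045 0.003 0" --pt "0 0 -0.045 0.003 0" --pt "0 0 -0.045 0.003 0" --pt "0 0 -0.045 0.003 0" --pt "0 0 -0.045 0.003 0" --pt "0 0 -0.045 0.003 0" --pt "0 0 -0.045 0.003 0" --pt "0 0 -0.045 0 0" --pt "0 0 0 0 0"

```text
clock: 2.6
tool_pos: [0.5792, -0.0856, 0.2378]
eef_rot: [-0.054, 0.706, 0.052, 0.705]
contact_force: [-0.4, -0.0, -0.5]
opening: -0.0
```

Run:
```python
from h import *
s=rs();im,d=r.snapshot('wrist')
np.savez('pics/w1.npz',im=im,d=d,p=s['tool_pos'],q=s['eef_rot'])
C=cam('wrist',s);v=im.copy()
P=[(*(O+ax*x/1e3+ay*y/1e3),z/1e3) for x,y,z in [(0,-48.7,48),(20,-48.7,48),(-20,-48.7,48),(-98,0,80),(0,-28.7,48),(-30,-195,22),(30,-195,22),(0,170,58),(-31,0,43),(-55,0,43)]]
for p in proj(P,C): cv2.circle(v,tuple(int(t) for t in p.round()),4,(255,0,255),1)
cv2.imwrite('pics/w1.png',v[:,:,::-1])
```

```text
t 2.6 rail xyz mm [  -2.2 -101.7  237.8] yaw err -0.0078 tilt [-1.     -0.0027 -0.0017] F rail [-0.4  0.  -0.5] op -0.0 q [ 0.31  0.66 -0.42  1.68  0.33  0.87  1.47]
```

View pics/w1.png

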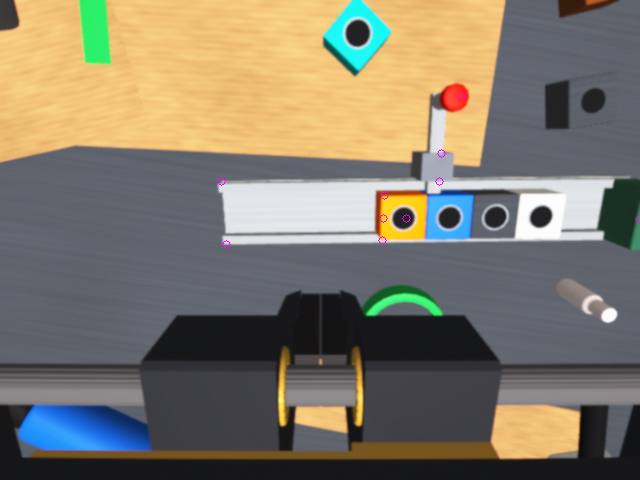

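Run:
```python
from h import *
f=np.load('pics/w1.npz');s=dict(tool_pos=f['p'],eef_rot=f['q']);C=cam('wrist',s);rs()
v=cv2.imread('pics/w1.png')[70:260,360:580];v=cv2.resize(v,None,fx=3.6,fy=3,interpolation=cv2.INTER_CUBIC)
im=f['im'];v=cv2.resize(im[70:260,360:580],None,fx=3,fy=3,interpolation=cv2.INTER_CUBIC)
P=[(*(O+ax*x/1e3+ay*y/1e3),z/1e3) for x,y,z in [(20,-48.7,48),(-20,-48.7,48),(-98,0,80),(-31,14,43),(-55,14,43),(-31,-14,43),(-55,-14,43)]]
for p in proj(P,C): cv2.circle(v,tuple(int(t) for t in ((p-[360,70]+.5)*3-.5).round()),4,(255,0,255),1)
cv2.imwrite('pics/w1z.png',v[:,:,::-1])
```

```text
t 2.65 rail xyz mm [ -1.7 -98.3 238. ] yaw err -0.0039 tilt [-1.0e+00 -3.0e-04 -1.1e-03] F rail [ 1.3  0.5 -0.3] op 0.004 q [ 0.31  0.66 -0.42  1.68  0.33  0.87  1.47]
```

View pics/w1z.png

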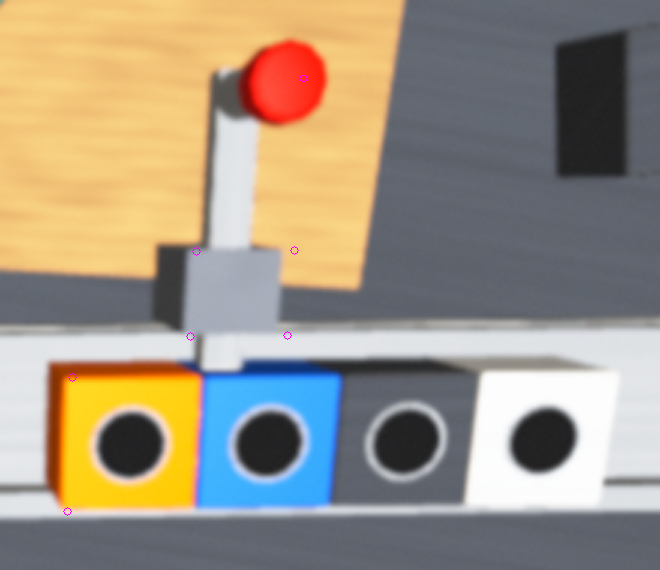

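The wrist view agrees with the top-view model to within about 3 mm. The orange face is at about (380,217), and the channel behind it is empty. Descending behind the orange block.

>>> arm_command --pt "0 0.04 0 0.001 0" --pt "0 0.05 0 0.001 0" --pt "0 0.05 0 0 0" --pt "0 0.05 0 0 0" --pt "0 0.02 0 0 0" --pt "0 0 0 0 0"

```text
clock: 3.4
tool_pos: [0.5802, -0.0776, 0.0272]
eef_rot: [-0.056, 0.706, 0.058, 0.704]
contact_force: [0.4, 0.7, 1.0]
opening: 0.007
```

```bash
python3 -c "
from h import *
rs();rs()"
```

```text
t 3.4 rail xyz mm [  0.  -93.9  27.2] yaw err 0.0026 tilt [-1.      0.002  -0.0033] F rail [0.5 0.6 1. ] op 0.007 q [ 0.2   0.96 -0.26  1.81  0.51  0.44  1.32]
t 3.4 rail xyz mm [  0.  -93.9  27.2] yaw err 0.0026 tilt [-1.      0.002  -0.0033] F rail [0.5 0.6 1. ] op 0.007 q [ 0.2   0.96 -0.26  1.81  0.51  0.44  1.32]
```

>>> arm_command --pt "0 0 0.006 0 0" --pt "0 0 0.006 0 0" --pt "0 0 0.006 0 0" --pt "0 0 0.005 0 0" --pt "0 0 0.005 0 0" --pt "0 0 0.005 0 0" --pt "0 0 0.005 0 0" --pt "0 0 0.005 0 0" --pt "0 0 0.005 0 0" --pt "0 0 0.005 0 0"

```text
clock: 4.65
tool_pos: [0.5731, -0.0273, 0.0287]
eef_rot: [-0.056, 0.705, 0.056, 0.705]
contact_force: [0.1, -3.2, 1.9]
opening: 0.006
```

Run:
```python
from h import *
s=rs();im,d=r.snapshot('wrist');cv2.imwrite('pics/w2.png',im[:,:,::-1]);rs()
```

```text
t 4.65 rail xyz mm [  0.9 -43.1  28.7] yaw err -0.0 tilt [-1.e+00 -2.e-04  0.e+00] F rail [-0.4 -3.2  1.9] op 0.006 q [ 0.1   0.95 -0.23  1.85  0.49  0.4   1.24]
t 4.7 rail xyz mm [  1.  -41.8  28.7] yaw err 0.0012 tilt [-1.e+00  9.e-04  0.e+00] F rail [-0.1 -2.5  0.9] op 0.007 q [ 0.1   0.95 -0.23  1.85  0.49  0.4   1.24]
```

View pics/w2.png

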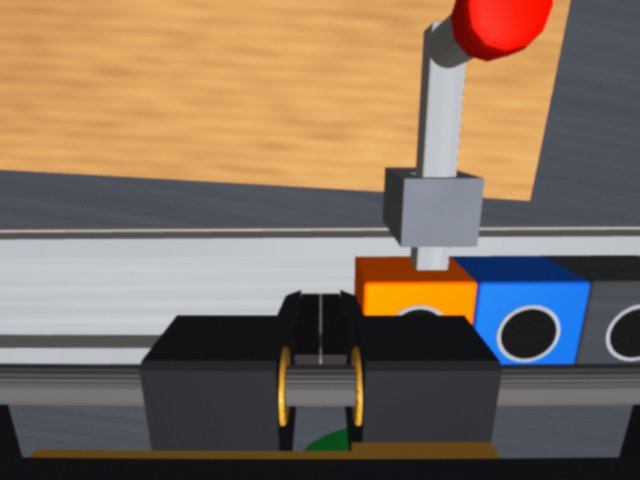

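The fingers press on the orange block at about (357,290) with about 3 N, and the row is moving together. Continuing.

>>> arm_command --pt "0 0 0.005 0 0" --pt "0 0 0.005 0 0" --pt "0 0 0.005 0 0" --pt "0 0 0.005 0 0" --pt "0 0 0.005 0 0" --pt "0 0 0.003 0 0" --pt "0 0 0.002 0 0"

```text
clock: 5.58
tool_pos: [0.5684, 0.0024, 0.0287]
eef_rot: [-0.056, 0.705, 0.056, 0.705]
contact_force: [0.1, -4.4, 1.5]
opening: 0.002
```

Run:
```python
from h import *
rs()
```

```text
t 5.58 rail xyz mm [  1.  -13.   28.7] yaw err 0.0003 tilt [-1. -0.  0.] F rail [-0.6 -4.4  1.5] op 0.002 q [ 0.04  0.94 -0.22  1.87  0.48  0.39  1.19]
```

>>> arm_command --pt "0 0 0.002 0 0" --pt "0 0 0.002 0 0" --pt "0 0 0.002 0 0" --pt "0 0 0.002 0 0"

```text
clock: 6.08
tool_pos: [0.5672, 0.0091, 0.0287]
eef_rot: [-0.057, 0.705, 0.055, 0.705]
contact_force: [1.4, -6.7, 2.3]
opening: 0.008
```

Run:
```python
from h import *
rs()
```

```text
t 6.08 rail xyz mm [ 0.9 -6.2 28.7] yaw err -0.0004 tilt [-1.0e+00 -1.5e-03 -2.0e-04] F rail [ 0.3 -6.8  2.3] op 0.008 q [ 0.03  0.94 -0.21  1.87  0.48  0.38  1.18]
```

Force is rising. A few more millimetres until it is firm.

>>> arm_command --pt "0 0 0.002 0 0" --pt "0 0 0.002 0 0" --pt "0 0 0 0 0"

```text
clock: 6.45
tool_pos: [0.5672, 0.0092, 0.0288]
eef_rot: [-0.057, 0.705, 0.053, 0.705]
contact_force: [2.4, -12.5, 3.7]
opening: 0.004
```

Run:
```python
from h import *
rs()
for n in ['wrist','top']:
    im,d=r.snapshot(n);np.savez(f'pics/{n}3.npz',im=im,d=d)
    cv2.imwrite(f'pics/{n}3.png',im[:,:,::-1])
cv2.imwrite('pics/top3c.png',cv2.resize(im[190:340,190:390],None,fx=4,fy=4,interpolation=cv2.INTER_CUBIC)[:,:,::-1]);rs()
```

```text
t 6.45 rail xyz mm [ 0.8 -6.2 28.8] yaw err -0.0036 tilt [-1.0e+00 -6.2e-03 -5.0e-04] F rail [  0.4 -12.7   3.7] op 0.004 q [ 0.02  0.94 -0.21  1.87  0.48  0.38  1.17]
t 6.55 rail xyz mm [ 0.8 -6.2 28.8] yaw err -0.0036 tilt [-1.0e+00 -6.1e-03 -5.0e-04] F rail [  0.5 -13.1   2. ] op 0.008 q [ 0.02  0.94 -0.21  1.87  0.48  0.38  1.17]
```

View pics/wrist3.png

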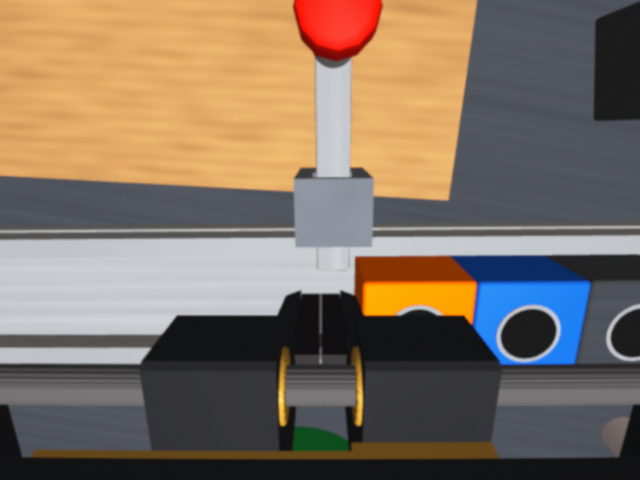

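View pics/top3c.png

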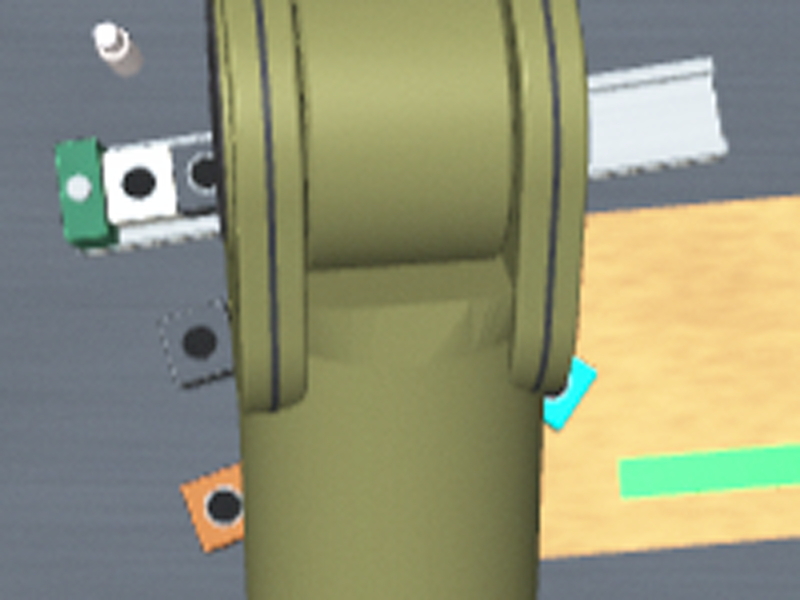

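The row is home: TCP stalled at rail y = -6 mm with 13 N. The top crop shows white at (139,182) touching the green stop's face at (105,190), and the bar is free behind the orange block. Backing off, lifting, and moving behind the post.

>>> arm_command --pt "0 0 -0.01 0 0" --pt "0 0 -0.02 0 0" --pt "0 -0.05 0 0 0" --pt "0 -0.06 0 0 0" --pt "0 0 0.01 -0.047 0" --pt "0 0 0.01 -0.047 0" --pt "0 0 0.01 -0.047 0" --pt "0 0 0 0 0"

```text
clock: 7.55
tool_pos: [0.4221, -0.0071, 0.1387]
eef_rot: [-0.057, 0.707, 0.058, 0.703]
contact_force: [1.4, -0.0, -0.3]
opening: 0.007
```

Run:
```python
from h import *
rs()
for n in ['wrist','top']:
    im,d=r.snapshot(n);np.savez(f'pics/{n}4.npz',im=im,d=d)
    cv2.imwrite(f'pics/{n}4.png',im[:,:,::-1])
cv2.imwrite('pics/top4c.png',cv2.resize(im[190:340,190:390],None,fx=4,fy=4,interpolation=cv2.INTER_CUBIC)[:,:,::-1]);rs()
```

```text
t 7.55 rail xyz mm [-145.     0.8  138.7] yaw err 0.0041 tilt [-1.      0.0016 -0.0062] F rail [ 1.4 -0.2 -0.3] op 0.007 q [ 0.06  0.64 -0.24  2.24  0.49  0.31  1.14]
t 7.65 rail xyz mm [-139.4    0.2  138.8] yaw err 0.0024 tilt [-1.      0.0017  0.0012] F rail [ 0.9 -0.2  0.4] op 0.004 q [ 0.06  0.65 -0.24  2.23  0.49  0.31  1.14]
```

View pics/wrist4.png

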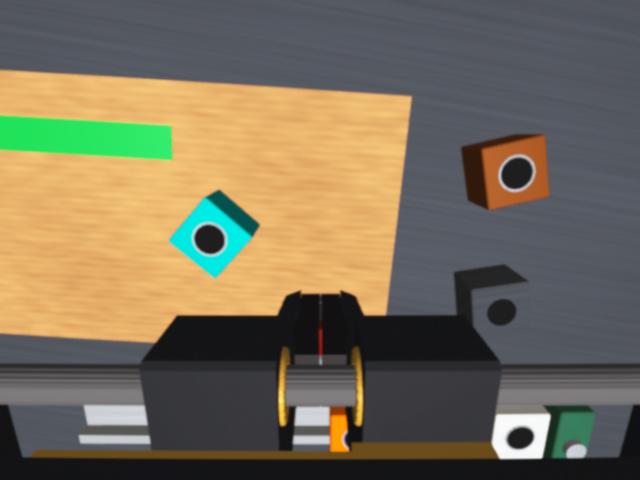

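View pics/top4c.png

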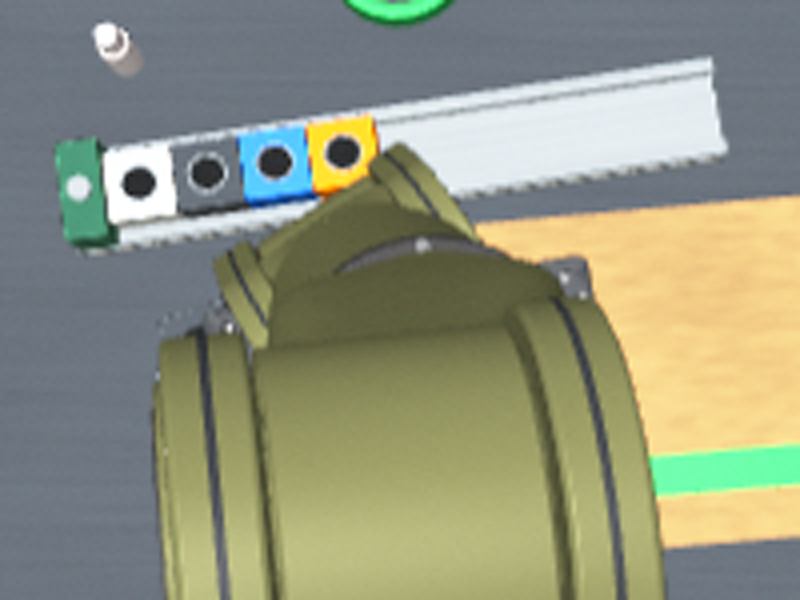

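The row is still tight (white at (139,182), orange at (343,152) in the crop). The red cap shows through the finger slit at (320,345), so the fingers are lined up behind the post. Descending and starting the push.

>>> arm_command --pt "0 0.04 0 0 0" --pt "0 0.04 0 0 0" --pt "0 0.01 0 0 0" --pt "0 0 0 0 0"

```text
clock: 8.15
tool_pos: [0.4303, -0.0073, 0.0506]
eef_rot: [-0.056, 0.706, 0.058, 0.704]
contact_force: [-0.2, 0.7, 0.5]
opening: 0.007
```

Run:
```python
from h import *
rs()
f=np.load('pics/top4.npz');C=cam('top')
for cx,cy in [(139,182),(207,173),(275,161),(343,152)]:
    p=(190+(cx+.5)/4-.5,190+(cy+.5)/4-.5);P=onplane(p,.048,C)[0,:2]-O;print((P@ax*1e3).round(1),(P@ay*1e3).round(1))
```

```text
t 8.15 rail xyz mm [-136.9   -0.8   50.6] yaw err 0.0025 tilt [-1.      0.0018 -0.0021] F rail [-0.1  0.8  0.5] op 0.007 q [-0.06  0.84 -0.05  2.27  0.87  0.04  0.77]
-0.2 150.1
-0.7 110.1
0.5 69.8
-0.0 29.8
```

Run:
```python
from h import *
s=rs();print(s['q'])
```

```text
t 8.15 rail xyz mm [-136.9   -0.8   50.6] yaw err 0.0025 tilt [-1.      0.0018 -0.0021] F rail [-0.1  0.8  0.5] op 0.007 q [-0.06  0.84 -0.05  2.27  0.87  0.04  0.77]
[-0.06010503  0.84202772 -0.04647268  2.27453765  0.87211977  0.04313251
  0.76950759]
```

Joint 6 is right at its lower limit, so I'll move outward, which relieves it, and watch the joint values.

>>> arm_command --pt "0 0 0 0.006 0" --pt "0 0 0 0.006 0"

```text
clock: 8.4
tool_pos: [0.442, -0.0062, 0.0522]
eef_rot: [-0.056, 0.705, 0.056, 0.704]
contact_force: [0.1, -0.2, -0.2]
opening: 0.006
```

Run:
```python
from h import *
s=rs();print(s['q'].round(3))
```

```text
t 8.4 rail xyz mm [-125.2   -1.5   52.2] yaw err -0.0003 tilt [-1.0e+00  9.0e-04 -1.1e-03] F rail [ 0.1 -0.3 -0.2] op 0.006 q [-0.02  0.84 -0.11  2.24  0.86  0.1   0.78]
[-0.024  0.839 -0.106  2.239  0.862  0.103  0.775]
```

>>> arm_command --pt "0 0 0 0.004 0" --pt "0 0 0 0.004 0" --pt "0 0 0 0.005 0" --pt "0 0 0 0.005 0" --pt "0 0 0 0.005 0" --pt "0 0 0 0.005 0"

```text
clock: 9.15
tool_pos: [0.4683, -0.0021, 0.0515]
eef_rot: [-0.056, 0.706, 0.056, 0.704]
contact_force: [-2.9, -0.4, 2.0]
opening: 0.006
```

Run:
```python
from h import *
s=rs();print(s['q'].round(3))
im,d=r.snapshot('wrist');cv2.imwrite('pics/w5.png',im[:,:,::-1])
```

```text
t 9.15 rail xyz mm [-98.6  -1.7  51.5] yaw err 0.0002 tilt [-1.0e+00  2.0e-04 -3.9e-03] F rail [-3.  0.  2.] op 0.006 q [ 0.04  0.85 -0.21  2.16  0.83  0.22  0.81]
[ 0.038  0.85  -0.215  2.157  0.827  0.219  0.81 ]
```

View pics/w5.png

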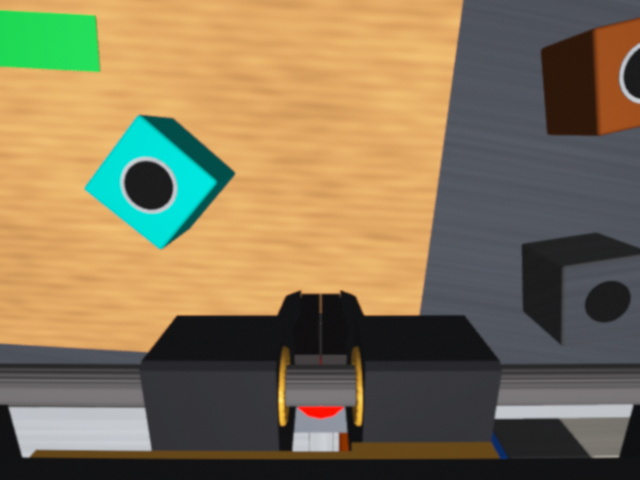

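The fingers press the cap, whose red edge shows at (320,410), with 3 N. The bolt is sliding, so I'll continue.

>>> arm_command --pt "0 0 0 0.005 0" --pt "0 0 0 0.005 0" --pt "0 0 0 0.004 0" --pt "0 0 0 0.003 0" --pt "0 0 0 0.002 0" --pt "0 0 0 0.002 0"

```text
clock: 9.95
tool_pos: [0.4871, 0.001, 0.0514]
eef_rot: [-0.057, 0.707, 0.056, 0.702]
contact_force: [-8.0, -0.8, 5.3]
opening: 0.006
```

Run:
```python
from h import *
s=rs()
```

```text
t 9.95 rail xyz mm [-79.5  -1.6  51.4] yaw err 0.0005 tilt [-1.0e+00 -3.0e-04 -6.9e-03] F rail [-8.   0.5  5.3] op 0.006 q [ 0.07  0.86 -0.27  2.1   0.8   0.29  0.84]
```

>>> arm_command --pt "0 0 0 0.002 0" --pt "0 0 0 0.002 0" --pt "0 0 0 0 0"

```text
clock: 10.32
tool_pos: [0.4871, 0.0008, 0.0511]
eef_rot: [-0.057, 0.71, 0.056, 0.7]
contact_force: [-12.8, -0.5, 9.1]
opening: 0.006
```

Run:
```python
from h import *
s=rs()
```

```text
t 10.32 rail xyz mm [-79.6  -1.7  51.1] yaw err 0.0009 tilt [-0.9999 -0.0013 -0.0138] F rail [-12.7   1.6   9.1] op 0.006 q [ 0.08  0.86 -0.28  2.09  0.79  0.31  0.85]
```

It stalled at TCP x = -79.6 mm with force rising, which matches the cap back face at -70 mm fully in. Backing off, lifting, and moving clear to check.

>>> arm_command --pt "0 0 0 -0.01 0" --pt "0 0 0 -0.015 0" --pt "0 -0.05 0 0 0" --pt "0 -0.06 0 0 0" --pt "0 -0.05 0 0 0" --pt "0 0 -0.05 0 0" --pt "0 0 -0.05 0 0" --pt "0 0 -0.05 0 0" --pt "0 0 -0.05 0 0" --pt "0 0 -0.05 0 0" --pt "0 0 0 0 0"

```text
clock: 11.7
tool_pos: [0.509, -0.2547, 0.211]
eef_rot: [-0.054, 0.706, 0.052, 0.705]
contact_force: [0.6, 0.6, -1.0]
opening: 0.003
```

Run:
```python
from h import *
rs()
im,d=r.snapshot('top')
np.savez('pics/top6.npz',im=im,d=d);cv2.imwrite('pics/top6.png',im[:,:,::-1])
cv2.imwrite('pics/top6c.png',cv2.resize(im[190:340,190:390],None,fx=4,fy=4,interpolation=cv2.INTER_CUBIC)[:,:,::-1]);rs()
C=cam('top');hsv=cv2.cvtColor(im,cv2.COLOR_RGB2HSV);m=cv2.inRange(hsv,(0,150,150),(8,255,255));k=np.zeros_like(m);k[235:280,270:315]=m[235:280,270:315]
M=cv2.moments(k,True)
if M['m00']: p=(M['m10']/M['m00'],M['m01']/M['m00']);P=onplane(p,.08,C)[0,:2]-O;print('cap',p,P@ax*1e3,P@ay*1e3)
```

```text
t 11.7 rail xyz mm [ -98.4 -257.5  211. ] yaw err -0.0089 tilt [-1.     -0.0032 -0.0014] F rail [ 0.7  0.5 -1. ] op 0.003 q [ 0.75  0.71 -0.64  1.75  0.55  0.86  1.58]
t 11.75 rail xyz mm [ -97.7 -254.   211.3] yaw err -0.0045 tilt [-1.0e+00 -8.0e-04 -1.3e-03] F rail [ 0.3  0.5 -0.1] op -0.0 q [ 0.75  0.71 -0.64  1.76  0.54  0.86  1.58]
cap (291.0, 249.55172413793105) -61.60586750657984 -0.520483429233758
```

View pics/top6c.png

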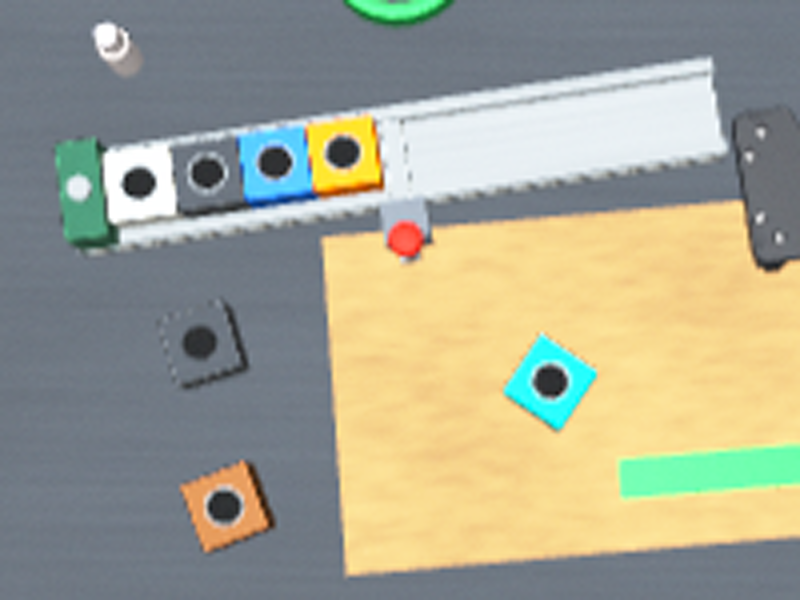

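View pics/top6.png

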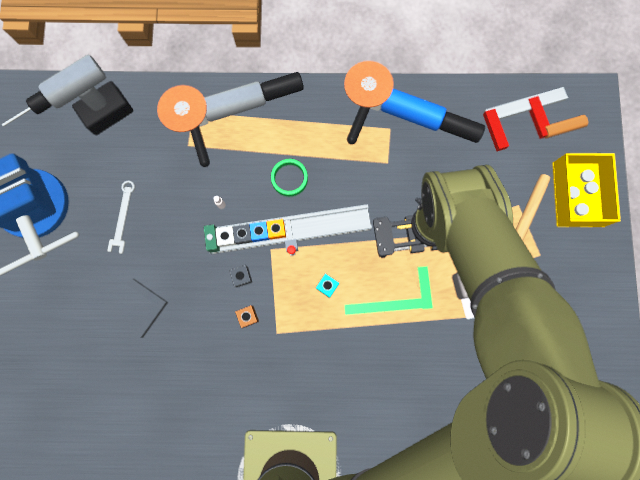

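Run:
```python
from h import *
C=cam('top')
for n in ['top0','top6']:
    im=np.load(f'pics/{n}.npz')['im'].astype(float)
    w=np.clip(im[...,0]-np.maximum(im[...,1],im[...,2])-110,0,60);k=np.zeros_like(w);k[240:275,280:303]=w[240:275,280:303]
    M=cv2.moments(k);p=(M['m10']/M['m00'],M['m01']/M['m00']);P=onplane(p,.078,C)[0,:2]-O;print(n,p,P@ax*1e3,P@ay*1e3)
im=np.load('pics/top6.npz')['im'];v=cv2.resize(im[215:265,265:325],None,fx=12,fy=12,interpolation=cv2.INTER_CUBIC)
q=proj([(*(O+ax*x),z) for x,z in [(-.06,.08),(.021,.022),(-.031,.043),(-.055,.043)]],C)
for p in (q-[265,215]+.5)*12-.5: cv2.circle(v,tuple(int(t) for t in p.round()),5,(255,0,255),1)
cv2.imwrite('pics/c7.png',v[:,:,::-1])
```

```text
top0 (293.33669158271044, 265.45108872278195) -97.85659777698038 -0.7161722396108747
top6 (290.9014954486346, 249.40897269180755) -60.94478294828329 -0.27026451739341545
```

View pics/c7.png

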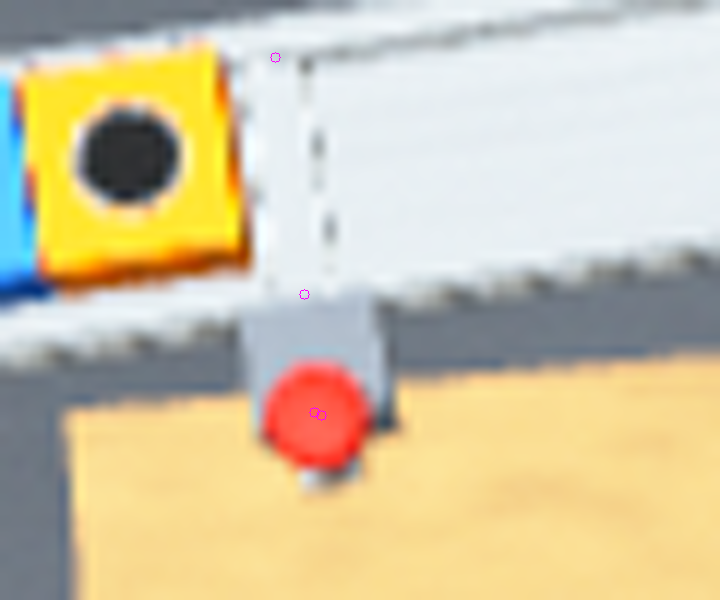

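The bar spans the whole channel to the far wall at (290,60). The cap centre coincides with the fully-in mark at (315,412), and the push ended on a hard stall. Handing in.

Run:
```python
from h import *
print(r.finish_job());rs()
```

```text
the job is handed in; nothing more can be done
None
the job is handed in; nothing more can be done
```

I pushed the row home by its orange tail block and then pushed the keeper bolt in behind it. The job was handed in at about 11.8 s of the 43 s allowed; no verdict is reported back.

- **Row:** I pushed only on the orange block's free face, for about 59 mm, until the fingers stalled at 13 N. With the fingers withdrawn, the block origins measured at rail y of about 30, 70, 110 and 150 mm, and within 1 mm of the rail's centre line. I repeated the picture after the bolt push, and the row looked unchanged and flat.
- **Bolt:** I pushed the red-capped post along rail +x. It stalled at the same finger position while the force rose from 8 to 13 N. The cap went from x = -97.9 to -60.9 mm (fully in is -60), and the bar spans the channel behind the orange block.
- **Disagreements:** A cruder colour measurement put the cap at -61.6 mm. The camera travel of 36.9 mm is short of the full 40 mm, which fits the bolt starting about 2 mm in. The firm stall is what I relied on for "fully in". Joint 6 came very close to its lower limit (0.043 against 0.04) while I was lowering behind the post. I moved outward at once, and no reading passed the limit.
- **Other objects:** The bystanders I could see in the last top view looked unmoved. I never identified the tape measure in any picture, and the arm partly hid the hammer in the last one. The arm finished clear of everything.

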